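# Tip the eraser up out of the desk caddy

## Robot

A 6-joint arm with a two-finger parallel gripper is mounted at the origin on the work surface; the furniture and walls round the work are solid. World frame = base frame: x ahead of the robot, y to its left, z up, the work surface at z = 0. Lengths are in m, angles in rad, forces in N, time in s.
With the tool pointing down it reaches from about 0.325 to 0.875 m from the base axis. Payload 4.4 kg.
Tool frame: the origin (TCP) lies midway between the tips of the shut fingers; the grasp point (between the pads) lies 19 mm behind it; z points along the fingers, y is the line along which they close (so a half turn about z gives the same grasp; the last joint's range is limited). The gripper opens to 85 mm and grips with 20 to 120 N. Pads are 22 mm wide; open, the fingers measure 114 mm over their backs; the gripper's body (76 mm by 85 mm) begins 54 mm behind the grasp point. The pads swing forward as they close: fully open they stand 13 mm farther back than shut.
Start: joints at [0.988, 0.207, 1.542, -0, 1.393, -0.15], TCP at [0.241, 0.522, 0.231] pointing down, gripper open.
Joint ranges: [-2.73, 2.73], [-0.86, 2.22], [0.23, 2.46], [-1.11, 4.25], [0.08, 2.63], [-2.82, 2.82]. Speed limits (rad/s): [2.79, 2.79, 3.14, 3.14, 3.14, 3.14].

## Interface

Orientations are given as [roll, pitch, yaw] about the fixed x, y, z axes, in that order (R = Rz(yaw) Ry(pitch) Rx(roll)).
In Python, from plant import ctrl gives the robot as it stands. Calls block until the motion is done:
- ctrl.move_ptp(position, orientation): joint-space move of the TCP to a pose.
- ctrl.servo_line(position, rate=0.15, frame=None, f_stop=None): straight line of the TCP; frame=None keeps the orientation; rate is the mean speed in m/s. With f_stop (N) it stops when the force on the tool has changed by that much, and returns True; else False.
- ctrl.goto_joints(angles): joint-space move.
- ctrl.move_gripper(opening, grip_force=None): finger opening in m; grip_force is the grip in N (None keeps the last); returns when the fingers have stopped.
- ctrl.dwell(seconds).
- ctrl.ik(position, orientation): joint angles nearest the present ones, or None.
- ctrl.camera(name): name is "side" or "top" or "wrist"; returns a dict with "image" (480x640x3 uint8, red, green, blue), "z_map" (480x640 float32, m along the optical axis (not along the pixel's ray), 0 where there is no reading), "camera_matrix" (3x3 intrinsics, pixels), "dist_coeffs" ([k1, k2, p1, p2, k3] as OpenCV has them; the pictures are not rectified), "cam_to_world" (4x4, takes a point from camera to world coordinates). Camera axes: x right, y down, z forward; pixel columns grow to the right and rows downward; lengths in m; the calibration is good to about 2 mm. A picture is of the moment at which its call begins.
A pose or a line that the arm cannot do raises ctrl.Unreachable and nothing moves.
- ctrl.sign_off(): hands the job in; it is judged then, once.
Readings, each from a call of its own:
- ctrl.current_time(): time.
- ctrl.current_q(): joint angles.
- ctrl.current_joint_vel(): joint speeds.
- ctrl.current_effort(): joint torques, N m.
- ctrl.current_position(): TCP position.
- ctrl.current_tool_rot(): TCP orientation.
- ctrl.current_wrist_force(): force on the tool from outside, world axes, zero at the start.
- ctrl.current_wrist_torque(): the same for the moment, N m.
- ctrl.current_width(): finger opening in m.
- ctrl.current_gripper_force(): force on a finger pad.
Only numpy, scipy, OpenCV 4.12 (cv2) and the standard library are available. Lean on these libraries where they do the work, as an engineer would, in place of code of your own. Each camera call takes 0.05 s, during which the arm holds its last target. There are 200 camera calls.

## Task

Fetch the eraser for the person at the notebook: press the thumb pad of its rocker in the caddy all the way down so that the eraser tips up, take it out, and set it down flat on the notebook without dropping it. Then press the emptied rocker level again. Leave the USB stick's rocker and the pencil on the notebook alone.

Things in the scene. Friction and masses are not known exactly. Their poses are not given: they have to be found in the camera images.
- caddy: Fixed black caddy, 170 x 132 mm. Two lanes along its x at y = +35 mm (left) and -35 mm (right), each with a rocker; eraser in one, USB stick in the other (varies). Origin at desk level below the pivot line, midway between lanes; +x from thumb pads (robot side) to tabs. Cheeks 46 mm high from x = -12 to +58 mm leave lanes 25 mm wide, too tight to grip in; pads and tabs stand free beyond them.
- rocker_left (a joint): Tilt of the left rocker: 0 level, 0.42 rad fully tipped (hard stop: pad down, tab up). Pivot along caddy y at caddy x = 0, z = 36 mm, in the tray's top face. A stiff hinge: stays as left; about 2 N on a pad moves it. Dark steel tray 16 mm wide, 4 mm thick, narrower than what lies on it; a heel stop 7 mm past the pivot keeps that from sliding down.
- rocker_right (a joint): The same for the right (caddy y = -35 mm) rocker.
- pad_left (a point): Middle of the top face of the left rocker's black thumb pad with grey ribs (40 x 28 mm), 44 mm from the pivot towards -x, 4 mm above the tray's face; it moves with the rocker (40 mm above the desk when level, about 22 mm when fully tipped).
- pad_right (a point): The same for the right rocker's thumb pad.
- tab_left (a point): Middle of the top face of the left rocker's bare metal end tab (30 x 28 mm), 80 mm from the pivot towards +x, level with the tray's face; it moves with the rocker (36 mm above the desk when level, about 69 mm when fully tipped). Pressing it down levels the rocker.
- tab_right (a point): The same for the right rocker's end tab.
- eraser_mid (a point): Centre of the loose eraser, 21 (its x) x 45 (y) x 12 mm (z), white with a blue sleeve, both ends bare. It lies lengthwise on its rocker, centred about 34 mm past the pivot. Rocker fully tipped: its centre is about 55 mm above the desk and it slopes up 0.42 rad towards caddy +x, clear above the 46 mm cheeks, to be gripped across its 21 mm with fingertips down to about 50 mm above the desk.
- eraser: The same eraser; origin at the centre of its underside, same axes. About 30 g.
- usb_stick_mid (a point): Centre of the loose USB stick (18 x 55 x 8 mm, blue with a narrower bare metal plug), lying level in the other lane; it stays there.
- notebook: Fixed closed purple notebook lying flat, 210 mm along its own x, 152 mm along its own y, cover top 11 mm above the desk; a wire spiral runs along its near long edge (own +y). Origin at the centre of its underside.
- pencil_mid (a point): Middle of the loose pencil (168 mm long, 8 mm thick) that lies lengthwise on the notebook near its far edge, about notebook y = -50 mm; the rest of the notebook is clear.
Not all that is in view belongs to the job. Of the things that look like the eraser, the smaller one is meant.

How it is judged:
On the way, in this order (a step that is already met when the one before it is completed fails the run):
1. the rocker that carries the eraser is tipped (beyond 0.34 rad) with the eraser still on it (((value of joint rocker_left above 0.34 rad and y of eraser_mid in the frame of caddy between 0.015 and 0.055 m) or (value of joint rocker_right above 0.34 rad and y of eraser_mid in the frame of caddy between -0.055 and -0.015 m)) and x of eraser_mid in the frame of caddy between 0 and 0.06 m and z of eraser_mid in the frame of caddy below 0.075 m), for 0.2 s.
2. the eraser lies flat and still on the notebook, let go (x of eraser_mid in the frame of notebook between -0.095 and 0.095 m and y of eraser_mid in the frame of notebook between -0.066 and 0.066 m and z of eraser_mid in the frame of notebook between 0.01 and 0.024 m and (angle between eraser's own z axis and vertical below 0.15 rad or angle between eraser's own z axis and vertical above 2.99 rad) and contact force between the fingers and eraser below 0.05 N and linear speed of eraser below 0.03 m/s), for 0.2 s.
At the end, for the whole second after the job is handed in: The eraser lies flat (within 0.15 rad) and still on the notebook, its centre at least 10 mm inside the edges, let go; both rockers are level (under 0.06 rad) (x of eraser_mid in the frame of notebook between -0.095 and 0.095 m and y of eraser_mid in the frame of notebook between -0.066 and 0.066 m and z of eraser_mid in the frame of notebook between 0.01 and 0.024 m and (angle between eraser's own z axis and vertical below 0.15 rad or angle between eraser's own z axis and vertical above 2.99 rad) and contact force between the fingers and eraser below 0.05 N and linear speed of eraser below 0.02 m/s and value of joint each of rocker_left, rocker_right below 0.06 rad); the robot touches nothing.
It fails at once if the USB stick is moved by more than 12 mm, by pressing its rocker or otherwise (distance of usb_stick_mid from where it was at the start of the episode above 0.012 m).
It fails at once if the pencil is moved by more than 20 mm (distance of pencil_mid from where it was at the start of the episode above 0.02 m).
It fails at once if the eraser is let go over the notebook while its centre is more than 55 mm above the desk (about 38 mm of fall) (z of eraser_mid in the frame of notebook above 0.055 m and horizontal distance between eraser_mid and notebook below 0.12 m and contact force between the fingers and eraser below 0.02 N).
It also fails if it takes over 51 s, if anything falls off the work surface, if the arm or the gripper's body presses on something with over 40 N, if the wrist force passes 120 N, or if a joint passes its speed limit or range.

## Working session

There is one attempt and no reset: what is moved stays moved. The work goes in short steps, each a Python script; the robot and the scene stay as the last script left them, time stands still between calls to the robot, and variables do not carry over. Pictures are saved under pics/ and viewed, at most 10 in all, crops included, and the job is handed in when it is done.

```bash
mkdir -p pics; ls
cat > h.py <<'E'
import numpy as np,cv2
from plant import ctrl
def rays(c,uv):
    n=cv2.undistortPoints(np.float64(uv).reshape(-1,1,2),c["camera_matrix"],np.float64(c["dist_coeffs"]))[:,0]
    return np.c_[n,np.ones(len(n))]
def onplane(c,uv,z):
    T=np.array(c["cam_to_world"]);d=rays(c,uv)@T[:3,:3].T;o=T[:3,3]
    return o+d*((z-o[2])/d[:,2])[:,None]
def pts(c,uv):
    uv=np.atleast_2d(uv).astype(int);z=c["z_map"][uv[:,1],uv[:,0]];T=np.array(c["cam_to_world"])
    return (rays(c,uv)*z[:,None])@T[:3,:3].T+T[:3,3]
def save(c,n): cv2.imwrite(f"pics/{n}.png",c["image"][:,:,::-1])
E
python3 - <<'E'
from h import *
for n in("top","side"):
    c=ctrl.camera(n);save(c,n+"0");np.savez(n+"0.npz",**c);print(n,np.round(c["cam_to_world"],3).tolist())
E
```

```text
pics
top [[-0.029, -0.999, 0.026, 0.481], [-0.999, 0.03, 0.023, -0.115], [-0.024, -0.026, -0.999, 1.044], [0.0, 0.0, 0.0, 1.0]]
side [[-0.997, -0.052, 0.054, 0.447], [-0.074, 0.517, -0.853, 1.222], [0.016, -0.854, -0.52, 0.871], [0.0, 0.0, 0.0, 1.0]]
```

View pics/top0.png

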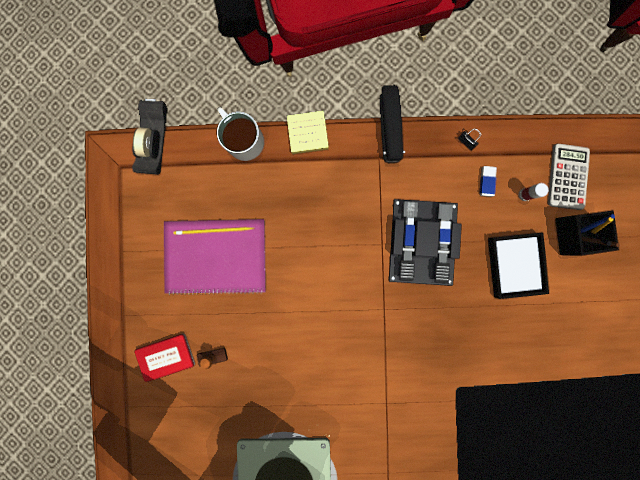

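View pics/side0.png

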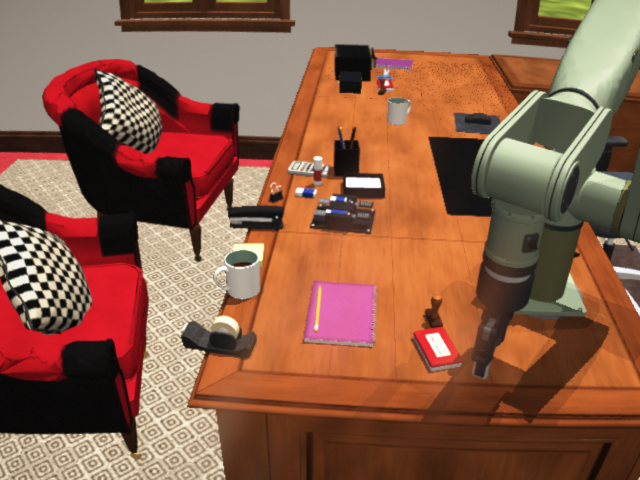

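The top view shows the purple notebook at about (215,256), with the pencil at row 231. The caddy is at about (425,242), with its pads at the bottom around (407,270) and (443,270). A larger look-alike eraser lies at (488,181). I'll compute rough poses and look closer with the wrist camera.

Run:
```python
from h import *
c=ctrl.camera("top")
print(onplane(c,[(425,242)],.036),onplane(c,[(488,181)],.01))
hsv=cv2.cvtColor(c["image"],cv2.COLOR_RGB2HSV)
m=cv2.inRange(hsv,(140,80,60),(165,255,255));m[:, 330:]=0
m=cv2.morphologyEx(m,cv2.MORPH_CLOSE,np.ones((15,15)))
cn=max(cv2.findContours(m,0,2)[0],key=cv2.contourArea);w=onplane(c,cn.reshape(-1,2),.011)
r=cv2.minAreaRect(np.float32(w[:,:2]));print("notebook",r, "z",np.median(pts(c,cn.reshape(-1,2)+0)[:,2]))
y,x=np.where(cv2.inRange(hsv[215:245,165:265],(20,100,120),(35,255,255))>0)
print("pencil",onplane(c,np.c_[x+165,y+215],.015)[[0,-1]], np.c_[x+165,y+215].mean(0))
p=onplane(c,[(425,242)],.036)[0]
print(ctrl.current_tool_rot())
ctrl.move_ptp([p[0]-.03,p[1],.33],[np.pi,0,0])
print(ctrl.current_q(),ctrl.current_time())
c=ctrl.camera("wrist");save(c,"w1");np.savez("w1.npz",**c);print(np.round(c["cam_to_world"],3))
```

```text
[[ 0.4913745  -0.29918263  0.036     ]] [[ 0.61261756 -0.43861883  0.01      ]]
notebook ((0.47563257813453674, 0.12836219370365143), (0.20877297222614288, 0.14738360047340393), 89.62336730957031) z 0.011813693908355183
pencil [[0.5330559  0.06299248 0.015     ]
 [0.52463615 0.18770507 0.015     ]] [214.56741573 230.00561798]
[-3.13976115e+00 -2.92831293e-04  2.70876417e+00]
[-7.31391821e-01  9.39154625e-02  1.46822859e+00  2.10566763e-04
  1.57965672e+00  8.38077819e-01] 3.15
[[ 0.001 -0.954 -0.299  0.537]
 [-1.    -0.001  0.    -0.299]
 [-0.     0.299 -0.954  0.473]
 [ 0.     0.     0.     1.   ]]
```

View pics/w1.png

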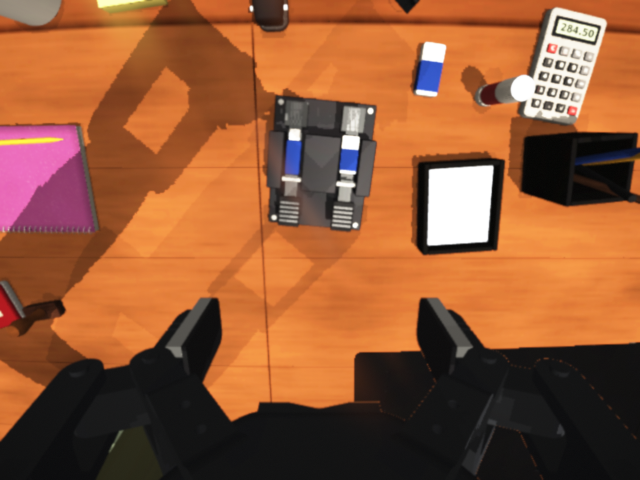

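The caddy spans about (268–376, 95–230), with white corner screws and ribbed pads at (289,212) and (342,215). The right-lane object at (349,157) looks like the eraser, with white at both ends. I'll zoom in and measure.

Run:
```python
from h import *
c=dict(np.load("w1.npz"));im=c["image"]
cv2.imwrite("pics/w1c.png",cv2.resize(im[85:240,250:395],None,fx=3.8,fy=3.8,interpolation=cv2.INTER_CUBIC)[:,:,::-1])
hsv=cv2.cvtColor(im,cv2.COLOR_RGB2HSV)
m=cv2.inRange(hsv,(0,0,190),(180,60,255));m[:90]=0;m[240:]=0;m[:,:255]=0;m[:,390:]=0
n,_,st,ce=cv2.connectedComponentsWithStats(m)
for i in range(1,n):print("w",st[i,4],ce[i].round(1),pts(c,ce[i].round())[0].round(4))
m=cv2.inRange(hsv,(105,150,60),(130,255,255));m[:90]=0;m[240:]=0;m[:,:255]=0;m[:,390:]=0
n,_,st,ce=cv2.connectedComponentsWithStats(m)
for i in range(1,n):
  if st[i,4]>20:print("b",st[i],ce[i].round(1),pts(c,ce[i].round())[0].round(4))
for u in [(289,212),(342,215),(351,117),(299,113)]:print(u,pts(c,u)[0].round(4))
```

```text
w 3 [280.7 101.3] [ 0.5744 -0.25    0.0082]
w 234 [353.3 120. ] [ 0.5504 -0.3404  0.0358]
w 26 [370.  110.5] [ 0.5637 -0.3648  0.0068]
w 124 [294.1 134.5] [ 0.5338 -0.2684  0.0433]
w 238 [350.3 142. ] [ 0.5246 -0.3362  0.0486]
w 63 [347.1 171.9] [ 0.4887 -0.3335  0.0488]
w 76 [290.9 179. ] [ 0.4783 -0.2631  0.0369]
w 112 [345.6 185.7] [ 0.4695 -0.3336  0.0371]
w 16 [342.5 207.6] [ 0.4415 -0.3287  0.0413]
w 16 [343.1 212.4] [ 0.436  -0.3302  0.0404]
w 16 [273.5 217. ] [ 0.4211 -0.2355  0.0079]
w 16 [341.5 216.6] [ 0.4291 -0.3291  0.0397]
w 15 [341.  221.1] [ 0.424  -0.3278  0.0408]
w 23 [354.9 224.7] [ 0.4095 -0.3501  0.0078]
w 15 [341.  225.5] [ 0.4182 -0.328   0.0397]
b [286 140  16  34 426] [293.6 154.9] [ 0.5089 -0.2681  0.0456]
b [339 150  20  21 355] [348.6 159.4] [ 0.5044 -0.3355  0.0485]
(289, 212) [ 0.4361 -0.2598  0.0413]
(342, 215) [ 0.4317 -0.3291  0.0395]
(351, 117) [ 0.5538 -0.3377  0.0373]
(299, 113) [ 0.5584 -0.2744  0.0353]
```

View pics/w1c.png

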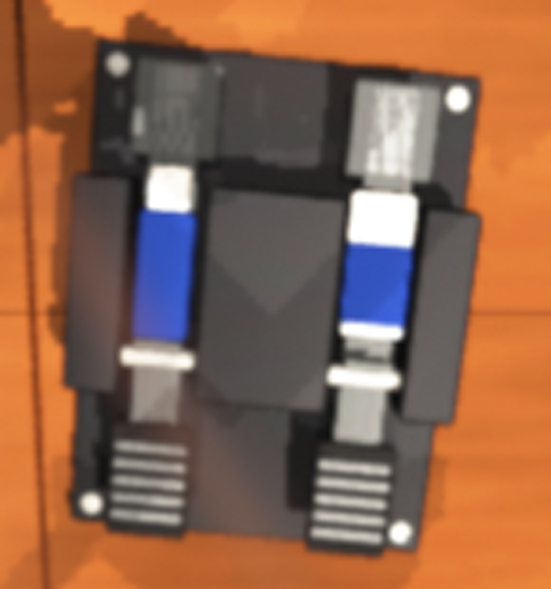

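The right lane holds the eraser: white/blue/white, wider, top at 48.5 mm. The left lane holds the USB stick. From the screws, the caddy yaw is about -0.095, and the right pad is at about (0.430,-0.329). Next I press that pad.

Run:
```python
from h import *
o=[np.pi,0,-.095]
ctrl.move_gripper(0.0,30)
ctrl.move_ptp([.429,-.3288,.09],o)
ctrl.servo_line([.429,-.3288,.045],.1,f_stop=10)
r=ctrl.servo_line([.429,-.3288,.018],.03,f_stop=15)
print(r,ctrl.current_position(),ctrl.current_wrist_force()); ctrl.dwell(.3)
print(ctrl.current_wrist_force())
ctrl.servo_line([.429,-.3288,.12],.12)
ctrl.move_gripper(0.045)
ctrl.move_ptp([.44,-.31,.25],o)
c=ctrl.camera("wrist");save(c,"w2");np.savez("w2.npz",**c);print(ctrl.current_time())
im=c["image"];hsv=cv2.cvtColor(im,cv2.COLOR_RGB2HSV)
m=cv2.inRange(hsv,(105,150,60),(130,255,255))
n,_,st,ce=cv2.connectedComponentsWithStats(m)
for i in range(1,n):
  if st[i,4]>100:print("b",st[i],ce[i].round(1),pts(c,ce[i].round())[0].round(4))
```

```text
True [ 0.42985119 -0.32950491  0.02432135] [-1.41438904  2.46420858  7.74861346]
[-1.45810378  2.04002967  7.43342799]
8.6333
b [412  10  30  38 996] [426.8  28.3] [ 0.6051 -0.4348  0.0163]
b [327 140  23  23 506] [338.  151.3] [ 0.4957 -0.3345  0.0596]
```

View pics/w2.png

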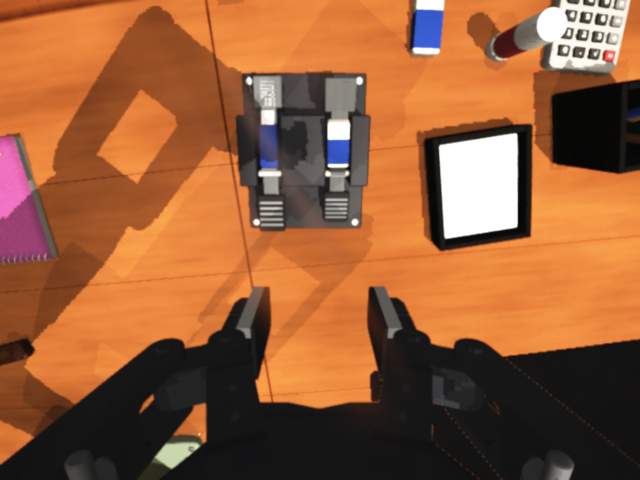

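The right rocker is tipped and the eraser, at about (338,146), is still on it. I'll measure its top-face plane.

Run:
```python
from h import *
c=dict(np.load("w2.npz"))
v,u=np.mgrid[112:185,320:360];uv=np.c_[u.ravel(),v.ravel()]
P=pts(c,uv);col=c["image"][uv[:,1],uv[:,0]].astype(int)
bl=(col[:,2]>col[:,0]+50); wh=(col.min(1)>170)
ex=np.array([np.cos(.095),-np.sin(.095)]);ey=np.array([-ex[1],ex[0]])
piv=np.array([.430,-.329])+.044*ex
s=(P[:,:2]-piv)@ex;t=(P[:,:2]-piv)@ey
for v0 in range(112,185,3):
    k=(uv[:,1]==v0)&(abs(uv[:,0]-339)<4);print(v0,s[k].mean().round(4),P[k,2].mean().round(4),col[k].mean(0).round())
k=bl; print("sleeve t",t[k].min(),t[k].max(),np.median(t[k]),"s",s[k].min(),s[k].max(),"slope",np.arctan(np.polyfit(s[k],P[k,2],1)[0]))
k=wh&(uv[:,1]<140)&(P[:,2]>.05);print("white t",np.percentile(t[k],[5,50,95]),k.sum())
```

```text
112 0.0573 0.062 [147. 145. 137.]
115 0.0547 0.0611 [147. 145. 137.]
118 0.052 0.0605 [159. 153. 142.]
121 0.0492 0.0673 [238. 230. 214.]
124 0.0465 0.0705 [255. 255. 255.]
127 0.0438 0.0696 [255. 255. 255.]
130 0.0412 0.0683 [255. 255. 255.]
133 0.0386 0.0671 [255. 255. 255.]
136 0.0359 0.0666 [255. 255. 255.]
139 0.0331 0.0652 [220. 228. 246.]
142 0.0304 0.0641 [ 57.  90. 202.]
145 0.0276 0.0625 [ 58.  90. 202.]
148 0.0248 0.0614 [ 57.  89. 200.]
151 0.022 0.0607 [ 56.  89. 197.]
154 0.019 0.059 [ 53.  85. 194.]
157 0.0161 0.0578 [ 52.  84. 190.]
160 0.0132 0.0564 [ 52.  83. 187.]
163 0.0102 0.0549 [119. 136. 202.]
166 0.0071 0.0538 [254. 253. 249.]
169 0.0029 0.0413 [74. 73. 69.]
172 0.0005 0.0467 [127. 125. 118.]
175 -0.0027 0.0458 [176. 170. 160.]
178 -0.0072 0.0341 [147. 144. 137.]
181 -0.0105 0.033 [147. 145. 138.]
184 -0.014 0.0313 [156. 153. 147.]
sleeve t -0.012020269130809315 0.019679464987680494 0.0010121977629231754 s 0.008847357590906716 0.03976277160826255 slope 0.5791491151348884
white t [-0.00741212  0.00147171  0.00989861] 422
```

Run:
```python
from h import *
a=.41;o=[np.pi,-a,-.095]
ex=np.array([np.cos(.095),-np.sin(.095)]);ey=np.array([-ex[1],ex[0]])
piv=np.array([.430,-.329])+.044*ex
g=np.r_[piv+.034*ex+.0012*ey,.0558]
tz=np.r_[np.sin(a)*ex,-np.cos(a)]
ctrl.move_ptp(g-.06*tz,o)
print(ctrl.servo_line(g,.06,f_stop=8),ctrl.current_position()-g)
ctrl.move_gripper(0.0,30)
print(ctrl.current_width(),ctrl.current_gripper_force(),ctrl.current_wrist_force())
ctrl.servo_line(g+[0,0,.1],.08)
print(ctrl.current_width(),ctrl.current_gripper_force(),ctrl.current_time())
ctrl.move_ptp(np.r_[g[:2]-.03*ex,.2],[np.pi,0,-.095])
c=ctrl.camera("wrist");save(c,"w3");np.savez("w3.npz",**c)
```

```text
False [ 0.0001598  -0.00030091  0.00040517]
0.018613812675855487 34.40894544124603 [-0.46610819 -0.18126536  1.91012758]
0.018806198088173607 34.18177306652069 12.1667
```

View pics/w3.png

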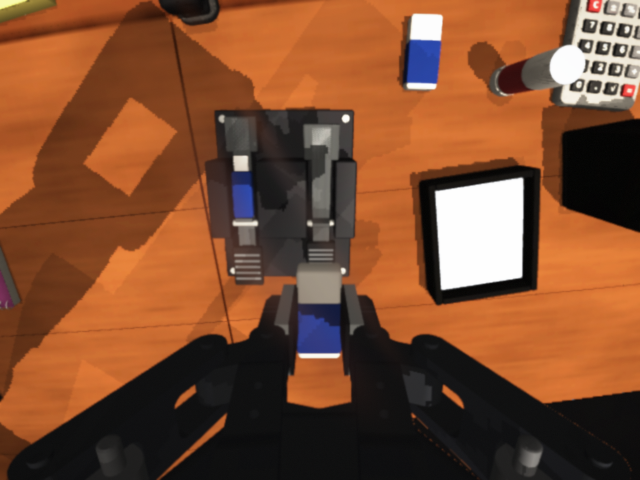

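The eraser is held at (319,310) and the USB stick is undisturbed. I'll check its tilt in the grip, then place it.

Run:
```python
from h import *
c=dict(np.load("w3.npz"))
tcp=ctrl.current_position()
for v in range(262,360,8):
    P=pts(c,[(u,v) for u in range(312,328)]);print(v,((P-tcp).mean(0)*1000).round(1),c["image"][v,319])
```

```text
262 [ -49.8    3.5 -176.6] [81 76 70]
270 [18.8 -2.8  7.2] [121 112 100]
278 [15.9 -2.5  9.1] [160 149 134]
286 [12.  -2.2  9. ] [159 148 132]
294 [ 8.3 -1.8  9.4] [158 146 132]
302 [ 4.3 -1.5  9.1] [148 137 125]
310 [ 0.2 -1.1  8.9] [30 32 61]
318 [-3.9 -0.7  8.9] [ 42  52 115]
326 [-8.  -0.3  8.9] [ 49  61 135]
334 [-12.2   0.1   8.9] [ 51  61 132]
342 [-10.7  -0.3  17.3] [ 51  59 129]
350 [-21.    0.9   8.7] [ 49  57 129]
358 [-180.7   15.7 -197.8] [203 148 115]
```

It is flat in the grip, with its underside about 3 mm below the TCP.

Run:
```python
from h import *
o=[np.pi,0,0.];p=np.array([.452,.128,0])
ctrl.move_ptp(p+[0,0,.2],o)
ctrl.servo_line(p+[0,0,.035],.12)
print(ctrl.servo_line(p+[0,0,.0125],.02,f_stop=3),ctrl.current_position(),ctrl.current_wrist_force())
ctrl.move_gripper(.04); ctrl.dwell(.3)
ctrl.servo_line(p+[0,0,.2],.12)
print(ctrl.current_time())
ctrl.move_ptp([.40,.128,.25],o)
c=ctrl.camera("wrist");save(c,"w4");np.savez("w4.npz",**c);print(ctrl.current_time())
```

```text
True [0.45182518 0.12797429 0.01513046] [-1.18477462 -1.03523969  4.02674885]
19.175
19.6167
```

View pics/w4.png

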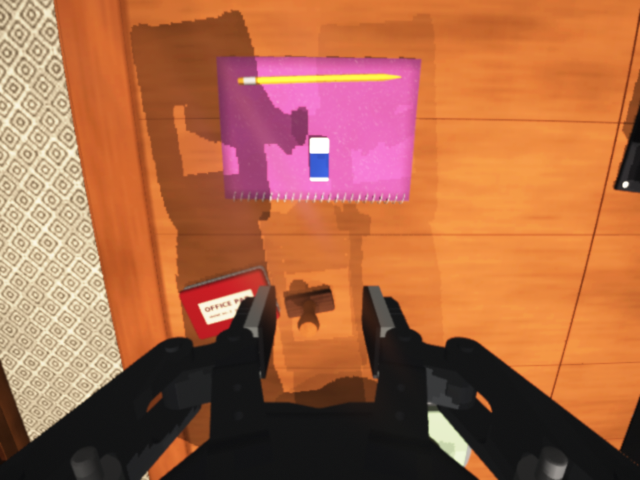

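The eraser lies flat on the notebook at (319,158), well away from the pencil. Now I level the rocker.

Run:
```python
from h import *
o=[np.pi,0,-.095]
ex=np.array([np.cos(.095),-np.sin(.095)]);piv=np.array([.430,-.329])+.044*ex
p=np.r_[piv+.078*ex,0]
ctrl.move_gripper(0.0,30)
ctrl.move_ptp(p+[0,0,.13],o)
print(ctrl.servo_line(p+[0,0,.045],.05,f_stop=12),ctrl.current_position())
print(ctrl.servo_line(p+[0,0,.032],.03,f_stop=15),ctrl.current_position(),ctrl.current_wrist_force())
ctrl.servo_line(p+[0,0,.15],.12)
ctrl.move_ptp([.44,-.31,.28],o)
c=ctrl.camera("wrist");save(c,"w5");np.savez("w5.npz",**c);print(ctrl.current_time())
for s in (-.044,.02,.03,.04,.05,.072,.08):
    q=np.r_[piv+s*ex,.036 if s>0 else .04];T=np.array(c["cam_to_world"])
    pc=T[:3,:3].T@(q-T[:3,3]);uv=cv2.projectPoints(pc[None],np.zeros(3),np.zeros(3),c["camera_matrix"],np.float64(c["dist_coeffs"]))[0].ravel()
    print(s,uv.round(),pts(c,uv.round())[0].round(4))
```

```text
False [ 0.55130565 -0.34052356  0.0450363 ]
True [ 0.55201856 -0.34085128  0.03597189] [-1.46904003  0.58194279  7.65385016]
26.0583
-0.044 [336. 207.] [ 0.4301 -0.3287  0.041 ]
0.02 [337. 149.] [ 0.4941 -0.3352  0.0362]
0.03 [337. 140.] [ 0.5037 -0.336   0.0363]
0.04 [337. 130.] [ 0.5142 -0.3369  0.0353]
0.05 [337. 121.] [ 0.5235 -0.3377  0.035 ]
0.072 [338.  99.] [ 0.5456 -0.3404  0.0372]
0.08 [338.  91.] [ 0.5536 -0.3411  0.0364]
```

View pics/w5.png

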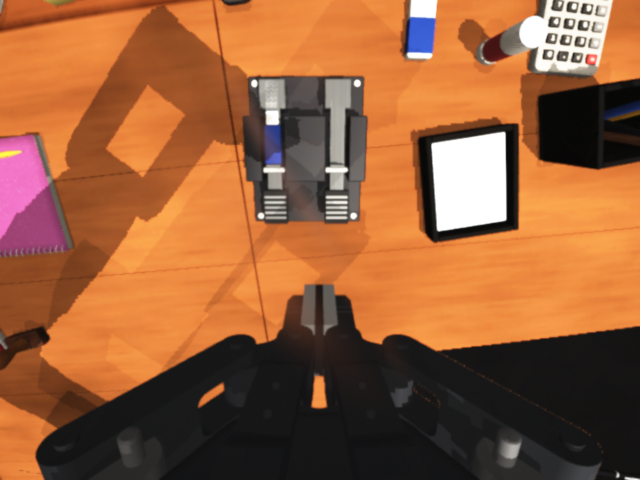

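The right rocker, now empty with its tab at (338,91), is level at about 36 mm all along. The USB rocker is untouched and the arm is clear of everything.

```bash
python3 -c "
from plant import ctrl
print(ctrl.sign_off())"
```

```text
the job is handed in; nothing more can be done
None
```

The job is handed in: the eraser lies flat on the notebook, its emptied rocker is level again, and the USB stick's rocker and the pencil were left alone; the judge's result was not shown.

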